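Snap the gear cover back on the bench dough roller's drive

TASK

Put the blue cover back on the open gear unit: pick it up by its white rib, lower it over the rim with the orange clip arms at the two red lips, and press it slowly straight down until both arms snap under the lips and the cover lies flush. The unit stands on soft rubber mounts: keep the push below about 20 N, stop pushing as soon as the cover has snapped home (never bear down on it with more than about 13 N after that), then let go and leave the other things where they are.

Things in the scene. Friction and masses are not known exactly. Their poses are not given: they have to be found in the camera images.
- cover: Loose blue cover, 0.13 to 0.25 kg. Plate 122 (x) x 88 (y) x 5 mm; origin at the centre of the plate's UNDERSIDE, z up. Along both long sides (inside faces y = +-39 mm) a skirt with flared foot hangs 24 mm down; the cover starts standing on the skirts on the table, origin 24.5 mm up. An orange clip arm hangs at each x end. Works the same turned by half a turn.
- cover_rib (a point): Middle of the top of the cover's white grip rib, 37 mm above the cover's origin. The rib stands on the plate: 60 mm long along the cover's x, 20 mm wide along y, 32 mm high. Axes as the cover's.
- hook (a point): Inner ridge of one of the two equal clip hooks (the one at the cover's +x end), 57.5 mm out from the cover's centre and 6 mm below its origin; arms 36 mm wide, reaching 17.5 mm below the origin and 67 mm out. Below the ridge is a lead-in ramp; each arm gives way outwards, up to 6 mm, on a spring.
- drive_rim (a point): Centre of the open top of the gear unit, a grey box 112 (x) x 74 (y) mm with two gears inside; z up, 120 mm above the table unloaded. The cover goes on with its x along this x (either way round); fully home, its origin is at this point. Ramps meet the lips with the origin about 12 mm above it; the arms snap under when it is about 3 mm above.
- lip (a point): Outer top edge, in the middle, of one of the two equal red lips (at the +x end), 61 mm from drive_rim and level with it. Lips stand out 5 mm from the box, 3 mm thick, 60 mm wide. The snap takes roughly 10 to 18 N in all, depending on friction; at the snap the push drops by a third or more, and rises again if one keeps pressing.
- foot_plate: Dark steel plate 160 x 170 x 10 mm fixed to the table; origin under its centre, x and y as drive_rim's. The unit rides on soft mounts: pressed, it slides straight down, several mm at the snapping force, and springs back when eased; 15.5 mm (about 23 N) is too much, and so is 11 mm (16 N) once the cover is flush. Motor on the +y side to 96 mm (91 mm high), shaft on -y to 82 mm.
- bowl: Small steel bowl, 120 mm across, 55 mm high; leave it alone. Origin under its centre.
- jar: Amber jar with yellow lid, 56 mm across, 85 mm high; leave it alone. Origin under its centre.
- brush: Pastry brush 200 mm long lying along its x; leave it alone. Origin under its middle.
- scraper: Dough scraper, steel blade 110 x 70 mm with a wooden handle along its +y edge, 18 mm high; leave it alone. Origin under the blade's centre.
Not all that is in view belongs to the job. What is meant by the cover is not green, pink or turquoise, and is the larger of those in its own colour.

How it is judged (in metres and radians):
On the way, in this order (a step that is already met when the one before it is completed fails the run):
1. the cover stands over the rim, arms at the lips, not yet snapped (horizontal distance between cover and drive_rim below 0.012 m and angle between the x axis of cover and the x axis of drive_rim, either way round below 0.15 rad and angle between cover's own z axis and vertical below 0.15 rad and z of cover in the frame of drive_rim between 0.004 and 0.03 m), for 0.1 s.
2. both arms have snapped: the cover is flush on the rim (z of cover in the frame of drive_rim below 0.002 m and angle between cover's own z axis and vertical below 0.03 rad and horizontal distance between cover and drive_rim below 0.005 m), for 0.2 s.
At the end, for the whole second after the job is handed in: The cover lies flush on the rim (within 2 mm of height, 5 mm sideways, 0.03 rad of tilt, 0.08 rad of yaw) with both arms snapped under the lips, let go and at rest, the gear unit sprung back to within 3 mm of its starting height (all of step 2 and z of cover in the frame of drive_rim above -0.002 m and angle between the x axis of cover and the x axis of drive_rim, either way round below 0.08 rad and distance of drive_rim from where it was at the start of the episode below 0.003 m and linear speed of cover below 0.02 m/s); the robot touches nothing.
It fails at once if the gear unit pushed down by more than 15.5 mm (about 23 N) (distance of drive_rim from where it was at the start of the episode above 0.0155 m).
It fails at once if pressed on after the snap: cover flush and the gear unit still pushed down by more than 11 mm (about 16 N) (z of cover in the frame of drive_rim below 0.001 m and distance of drive_rim from where it was at the start of the episode above 0.011 m).
It fails at once if a bystander moved by more than 30 mm (distance of any of bowl, jar, brush, scraper from where it was at the start of the episode above 0.03 m).
It also fails if it takes over 61 s, if anything falls off the work surface, if the arm or the gripper's body presses on something with over 40 N, if the wrist force passes 120 N, or if a joint passes its speed limit or range.

ROBOT

A 6-joint arm with a two-finger parallel gripper is mounted at the origin on the work surface. World frame = base frame: x ahead of the robot, y to its left, z up, the work surface at z = 0. Lengths are in mm, angles in rad, forces in N, time in s.
With the tool pointing down it reaches from about 250 to 725 mm from the base axis. Payload 9.7 kg.
Tool frame: the origin (TCP) lies midway between the tips of the shut fingers; the grasp point (between the pads) lies 19 mm behind it (grip_point_offset is the y of the grasp point in the tool frame, in mm); y points along the fingers, x is the direction in which the jaws open and shut, and the axes are right-handed (so a half turn about y gives the same grasp; the last joint's range is limited). The gripper opens to 85 mm and grips with 20 to 120 N. Pads are 22 mm wide; open, the fingers measure 114 mm over their backs; the gripper's body (76 mm by 85 mm) begins 54 mm behind the grasp point. The pads swing forward as they close: fully open they stand 13 mm farther back than shut.
Start: joints at [-1.208, 0.087, 0.176, 1.66, 0, 1.571], TCP at [195.188, -514.197, 231.284] pointing down, gripper open.
Joint ranges: [-3.13, 3.13], [-0.85, 1.81], [-1.15, 1.24], [-2.2, 2.28], [-1.44, 1.52], [-3.14, 3.14]. Speed limits (rad/s): [2.22, 2.22, 2.57, 3.14, 3.14, 3.14].

INTERFACE

Orientations are given as a rotation vector (axis times angle).
In Python, from station import * gives the robot as it stands.
- The arm moves only by the tool apply_moves, never from a script. Its argument "series" is a list of rows, each a list of 3 entries, a list of its own where there are three numbers: the shift along the tool's x, y, z scaled (see below), then the turn, a rotation vector about the tool's x, y, z scaled (see below), then the closure, from 0 (fully open) to 1 (shut). In form: [[[x, y, z], [ax, ay, az], jaw], ...]. A call has 1 to 20 rows; each row shifts and turns the commanded pose from where the row before left it, along the tool's axes as they then stand; what a row does not reach is not made up. The controller multiplies each number of a shift by 150 mm and each number of a turn by 0.12 rad. A row lasts 1/8 s, in which the tool goes at most 62.5 mm and 10.7 degrees, less where a joint would pass 70% of its speed; a pose out of reach is approached as far as the arm can. A call with a number of a shift or a turn outside -1 to 1 is refused whole. A call with a gripper value outside its range is refused whole. The fingers move at their own pace and stop on an object; "force" is the grip in N (left out, the last holds). Time passes only in rows, so rows that do not move let the fingers close. It gives the time, the measured TCP pose, the force and the opening at its end, in the units of the state.
- get_state(): the state, without advancing time (a new reading comes with each control period).
- get_image(name): name is "side" or "top" or "wrist"; returns the picture (400x640x3 uint8, red, green, blue); there is no depth.
- camera_model(name): a dict with "fx", "fy", "cx", "cy" (pixels), "R" (3x3) and "t" (3): a world point X has camera coordinates R X + t. Camera axes: x right, y down, z forward; pixel columns grow to the right and rows downward; lengths in mm; the calibration is good to about 2 mm. The wrist camera is an equidistant fisheye: a pixel r from the principal point sees the ray r / f radians off the axis. A picture is of the moment at which its call begins: read the wrist's pose just before it. camera_model takes no time and is no camera call; for the wrist camera it gives the pose at the moment of the call.
- close_job(): hands the job in, once; it reports no verdict.
The state is a dict: "t": time; "joint_pos": joint angles; "joint_velocities": joint speeds; "tau": joint torques, N m; "tcp_pos": TCP position; "eef_rot": TCP orientation; "wrist_force": force on the tool from outside, world axes, zero at the start; "moment": the same for the moment, N m; "opening": finger opening in mm.
Only numpy, scipy, OpenCV 4.12 (cv2) and the standard library are available. Lean on these libraries where they do the work, as an engineer would, in place of code of your own. Each camera call takes 0.05 s, during which the arm holds its last target.

## Working session

There is one attempt and no reset: what is moved stays moved. The work goes in short steps, Python scripts to look and compute and a tool call to move; the robot and the scene stay as the last step left them, time stands still between calls to the robot, and variables do not carry over. Pictures are saved under pics/ and viewed, and the job is handed in when it is done.

Besides the shell and the picture viewer there is one more tool, called after ">>>" as name(argument=value, ...), one argument or row to a line, values as JSON. apply_moves: Moves the arm, as the interface text tells. Its arguments: {"type":"object","properties":{"series":{"type":"array","items":{"type":"array"}},"force":{"type":"number"}},"required":["series"]}

```bash
mkdir -p pics; ls
python3 - <<'E'
from station import *
import cv2
s=get_state(); print(s)
for n in ("top","side","wrist"):
    im=get_image(n); cv2.imwrite(f"pics/{n}0.png",im[:,:,::-1]); m=camera_model(n); print(n,{k:(v.tolist() if hasattr(v,'tolist') else v) for k,v in m.items()})
E
```

```text
pics
{'t': 0.0, 'joint_pos': array([-1.20799415e+00,  8.74103065e-02,  1.75099130e-01,  1.65980171e+00,
       -5.88153380e-06,  1.57084518e+00]), 'joint_velocities': array([ 1.99276091e-03, -2.49349265e-04,  1.16213804e-03,  1.99122879e-03,
       -2.34430276e-04, -4.67488764e-05]), 'tau': array([ 6.74944895e-04, -5.20384240e+01,  4.64806759e+01,  1.62789132e-02,
        1.37580153e-05, -7.06571655e-06]), 'tcp_pos': array([ 195.10369849, -513.9691792 ,  230.59247225]), 'eef_rot': array([-1.35849483,  0.93875938, -0.93696445]), 'wrist_force': array([0.24482205, 0.26701347, 0.69097433]), 'moment': array([-0.0210694 , -0.0112589 ,  0.00229988]), 'opening': 85.24953568766833}
top {'fx': 418.8818413704358, 'fy': 418.8818413704358, 'cx': 325.9366938742973, 'cy': 199.45515841582446, 'R': [[-0.006685602154180122, -0.999957889637649, -0.006286626699250448], [-0.9946675824048186, 0.007296992334325054, -0.10287445949226949], [0.10291600087833681, 0.005565326072433398, -0.9946744813801739]], 't': [-6.637645857904434, 564.2287851566475, 1484.7149486585074]}
side {'fx': 446.95139076968877, 'fy': 446.95139076968877, 'cx': 324.2009715505766, 'cy': 198.81161963437864, 'R': [[-0.9643850525742559, -0.2643346856948604, -0.009415110724211919], [-0.17961029852588895, 0.6805811159919002, -0.7103164683566481], [0.19416902697080932, -0.6833275338326557, -0.703819487135295]], 't': [563.083923758045, 177.14785742532942, 1358.7694154050953]}
wrist {'fx': 309.70691628693146, 'fy': 309.70691628693146, 'cx': 319.99918724873754, 'cy': 199.51412940180757, 'R': [[0.35399380345886855, -0.935247414938124, -0.0008123818568052532], [-0.8927842819773429, -0.3381798976576591, 0.2976081025013537], [-0.27861193974222453, -0.10462614239191163, -0.9546877800418647]], 't': [-550.7641119585791, -38.62412372119496, 379.3866484859183]}
```

View pics/top0.png

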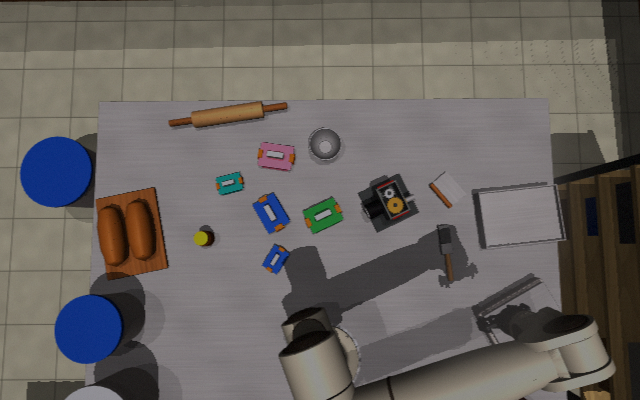

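View pics/side0.png

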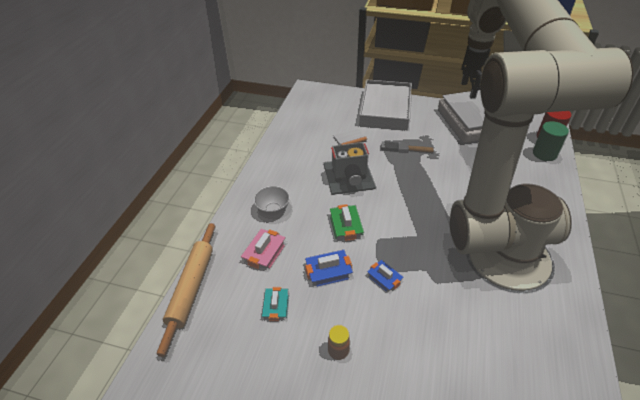

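View pics/wrist0.png

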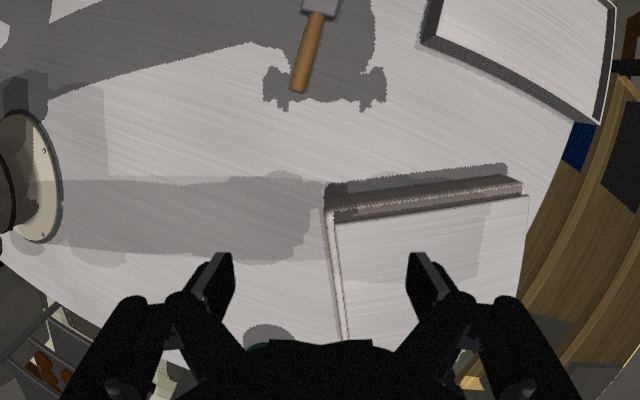

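The top view shows the large blue cover at about (271,213), the small blue decoy at (275,259) and the gear unit at (390,202). I'll enlarge both.

```bash
cat > h.py <<'E'
import numpy as np, cv2
from scipy.spatial.transform import Rotation as Ro
def ray(m,u,v,fish=False):
    x=(u-m["cx"])/m["fx"]; y=(v-m["cy"])/m["fy"]
    if fish:
        r=np.hypot(x,y); k=np.sin(r)/r if r>1e-9 else 1; d=np.array([x*k,y*k,np.cos(r)])
    else: d=np.array([x,y,1.])
    R=np.array(m["R"]);t=np.array(m["t"])
    return -R.T@t, R.T@d
def onz(m,u,v,z,fish=False):
    c,d=ray(m,u,v,fish); return c+d*(z-c[2])/d[2]
def proj(m,X,fish=False):
    p=np.array(m["R"])@np.array(X,float)+np.array(m["t"])
    if fish:
        q=np.hypot(p[0],p[1]); a=np.arctan2(q,p[2]); s=a/q if q>1e-9 else 1/p[2]
        return np.array([m["cx"]+m["fx"]*p[0]*s,m["cy"]+m["fy"]*p[1]*s])
    return np.array([m["cx"]+m["fx"]*p[0]/p[2],m["cy"]+m["fy"]*p[1]/p[2]])
def crop(src,dst,u0,v0,w,h,k):
    im=cv2.imread(src)[v0:v0+h,u0:u0+w]; cv2.imwrite(dst,cv2.resize(im,None,fx=k,fy=k,interpolation=cv2.INTER_CUBIC))
E
python3 - <<'E'
from h import *
crop("pics/top0.png","pics/c1.png",235,160,200,120,4)
crop("pics/side0.png","pics/c2.png",290,120,110,170,3)
E
```

```text
(no output)
```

View pics/c1.png

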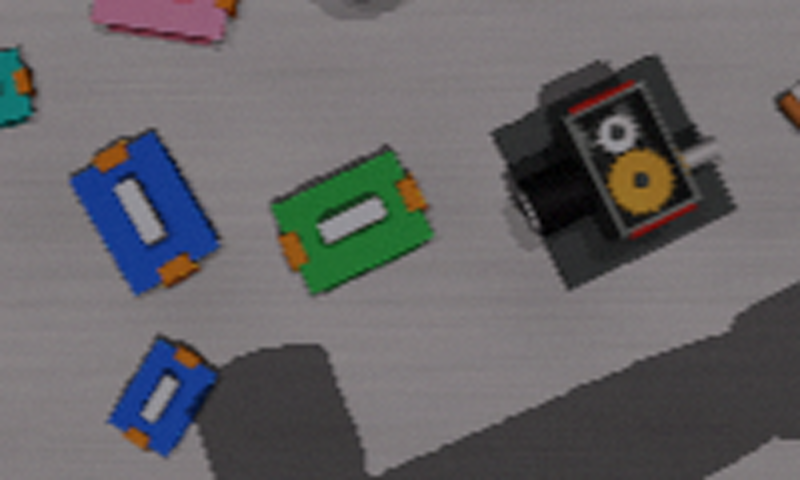

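View pics/c2.png

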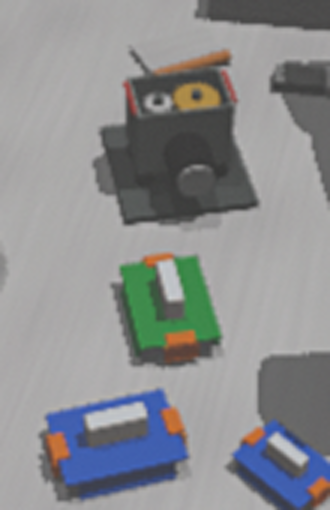

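Run:
```python
from h import *; from station import *
m=camera_model("top")
def f(L,z): return np.array([onz(m,235+a/4-.375,160+b/4-.375,z) for a,b in L])
c=f([(72,177),(155,130),(220,243),(138,295)],29.5)
print(c, c.mean(0)); 
print([np.linalg.norm(c[i]-c[i-1]) for i in range(4)])
d=(c[0]+c[1]-c[2]-c[3]); print("yaw cover x",np.degrees(np.arctan2(d[1],d[0])))
print("rib",f([(139,211)],61.5))
r=f([(565,119),(641,82),(700,197),(630,238)],120)
print(r,r.mean(0),[np.linalg.norm(r[i]-r[i-1]) for i in range(4)])
d=(r[0]+r[1]-r[2]-r[3]); print("yaw rim x",np.degrees(np.arctan2(d[1],d[0])))
s=get_state(); R=Ro.from_rotvec(s["eef_rot"]).as_matrix(); print(R)
w=camera_model("wrist"); print("wrist cam in tool", R.T@(-np.array(w["R"]).T@np.array(w["t"])-s["tcp_pos"]))
```

```text
[[550.01450838 254.38085084  29.5       ]
 [592.21471932 179.61992277  29.5       ]
 [489.44966994 120.49659272  29.5       ]
 [443.33931543 193.94344735  29.5       ]] [518.75455327 187.11020342  29.5       ]
[np.float64(122.60618472233952), np.float64(85.84901961445134), np.float64(118.55894537643914), np.float64(86.72142323981387)]
yaw cover x 29.720250742682644
rib [[516.45653961 189.07123364  61.5       ]]
[[ 587.98545269 -181.19968386  120.        ]
 [ 619.27210421 -246.51166053  120.        ]
 [ 520.64213902 -294.04725841  120.        ]
 [ 486.36558711 -234.0990856   120.        ]] [ 553.56632076 -238.9644221   120.        ] [np.float64(114.56414703244792), np.float64(72.41898134720343), np.float64(109.48745635401367), np.float64(69.05552429239184)]
yaw rim x 26.635984613983126
[[ 3.54895712e-01 -3.99203525e-04  9.34905810e-01]
 [-9.34905253e-01  1.02118995e-03  3.54895936e-01]
 [-1.09639213e-03 -9.99999399e-01 -1.08015385e-05]]
wrist cam in tool [   1.17432716 -142.53407158   75.50277557]
```

```bash
cat >> h.py <<'E'
def plan(s,p):
    R=Ro.from_rotvec(s["eef_rot"]).as_matrix(); d=np.array(p)-s["tcp_pos"]
    t=R.T@d; print("tool shift mm",t.round(2)," /150:",(t/150).round(4)," |d|",np.linalg.norm(d).round(1))
    print("tool x yaw",np.degrees(np.arctan2(R[1,0],R[0,0])).round(2), "y dir",R[:,1].round(4))
E
python3 - <<'E'
from h import *; from station import *
plan(get_state(),[517,188,215])
E
```

```text
tool shift mm [-542.07   16.3   550.07]  /150: [-3.6138  0.1087  3.6671]  |d| 772.5
tool x yaw -69.21 y dir [-4.e-04  1.e-03 -1.e+00]
```

>>> apply_moves(
  series=[
    [[-0.278,0.008,0.282],[0,0,0],0],
    [[-0.278,0.008,0.282],[0,0,0],0],
    [[-0.278,0.008,0.282],[0,0,0],0],
    [[-0.278,0.008,0.282],[0,0,0],0],
    [[-0.278,0.008,0.282],[0,0,0],0],
    [[-0.278,0.008,0.282],[0,0,0],0],
    [[-0.278,0.008,0.282],[0,0,0],0],
    [[-0.278,0.008,0.282],[0,0,0],0],
    [[-0.278,0.008,0.282],[0,0,0],0],
    [[-0.278,0.008,0.282],[0,0,0],0],
    [[-0.278,0.008,0.282],[0,0,0],0],
    [[-0.278,0.008,0.282],[0,0,0],0],
    [[-0.278,0.008,0.282],[0,0,0],0],
    [[0,0,0],[0,-0.65,0],0],
    [[0,0,0],[0,-0.65,0],0],
    [[0,0,0],[0,0,0],0],
    [[0,0,0],[0,0,0],0],
  ],
  force=100,
)

```text
t: 2.28
tcp_pos: [516.9, 187.6, 215.6]
eef_rot: [-1.41, 0.821, -0.821]
wrist_force: [-0.7, 0.1, -0.3]
opening: 85.5
```

Run:
```python
from h import *; from station import *
s=get_state(); plan(s,[517,188,34]); print(s["t"],s["tcp_pos"],s["joint_pos"],s["wrist_force"])
w=camera_model("wrist"); im=get_image("wrist"); cv2.imwrite("pics/w1.png",im[:,:,::-1])
import json; json.dump({k:(v.tolist() if hasattr(v,'tolist') else v) for k,v in w.items()},open("w1.json","w"))
print("exp TCP px",proj(w,s["tcp_pos"],True),"rib",proj(w,[517,188,61.5],True))
```

```text
tool shift mm [ -0.25 181.63   0.34]  /150: [-0.0017  1.2109  0.0022]  |d| 181.6
tool x yaw -60.38 y dir [-1.e-04 -0.e+00 -1.e+00]
2.275 [516.85678024 187.61661685 215.62808734] [3.48185575e-01 8.12317577e-02 1.39426645e-01 1.62911858e+00
 3.69981359e-05 2.97289337e+00] [-0.69674739  0.10127525 -0.30093604]
exp TCP px [317.95877009 256.52867367] rib [318.66894475 182.62248784]
```

View pics/w1.png

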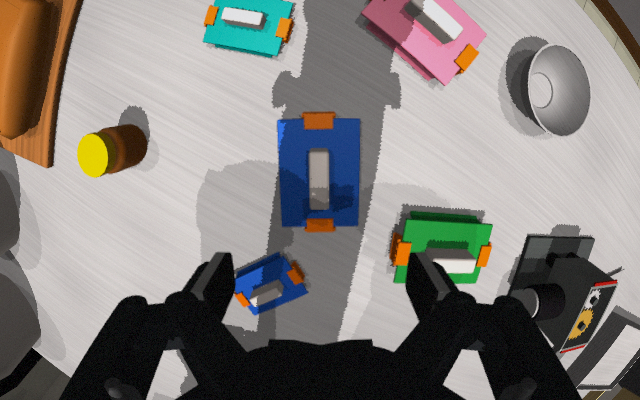

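Run:
```python
from h import *
crop("pics/w1.png","pics/c3.png",265,100,110,140,4)
```

```text
(no output)
```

View pics/c3.png

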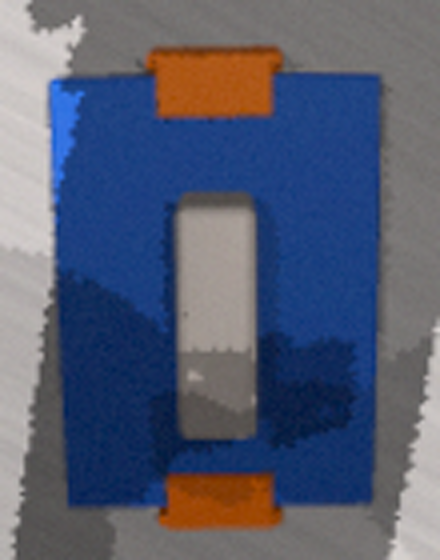

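Run:
```python
from h import *; import json
w=json.load(open("w1.json"))
for L,z in (([(50,79),(381,75),(373,504),(68,506)],29.5),([(177,207),(256,207),(257,438),(177,438)],61.5)):
    r=np.array([onz(w,265+a/4-.375,100+b/4-.375,z,True) for a,b in L]); d=r[0]+r[1]-r[2]-r[3]
    print(r.mean(0),[np.linalg.norm(r[i]-r[i-1]).round(1) for i in range(4)],np.degrees(np.arctan2(d[1],d[0])))
# gear rough from wrist
```

```text
[518.27542986 188.31482768  29.5       ] [np.float64(120.8), np.float64(87.4), np.float64(121.2), np.float64(87.7)] 30.179898771663648
[518.58787931 188.73916671  61.5       ] [np.float64(58.9), np.float64(19.1), np.float64(58.8), np.float64(20.3)] 29.624411786663913
```

>>> apply_moves(
  series=[
    [[0.002,0.35,0.012],[0,0,0],0],
    [[0,0.35,0],[0,0,0],0],
    [[0,0.25,0],[0,0,0],0],
    [[0,0.15,0],[0,0,0],0],
    [[0,0.07,0],[0,0,0],0],
    [[0,0.035,0],[0,0,0],0],
    [[0,0,0],[0,0,0],0],
    [[0,0,0],[0,0,0],0],
  ],
)

```text
t: 3.32
tcp_pos: [519.1, 188.6, 35.9]
eef_rot: [-1.41, 0.818, -0.82]
wrist_force: [0.0, 0.6, 0.8]
opening: 85.7
```

>>> apply_moves(
  series=[
    [[0,0.014,0],[0,0,0],0.4],
    [[0,0,0],[0,0,0],0.65],
    [[0,0,0],[0,0,0],0.8],
    [[0,0,0],[0,0,0],0.9],
    [[0,0,0],[0,0,0],1],
    [[0,0,0],[0,0,0],1],
    [[0,0,0],[0,0,0],1],
    [[0,0,0],[0,0,0],1],
  ],
  force=100,
)

```text
t: 4.32
tcp_pos: [518.8, 188.5, 33.1]
eef_rot: [-1.411, 0.819, -0.819]
wrist_force: [0.4, 0.4, 4.6]
opening: 18.4
```

Run:
```python
from h import *; from station import *
s=get_state(); plan(s,[517,188,34]); print(s["t"],s["tcp_pos"],s["opening"],s["wrist_force"])
```

```text
tool shift mm [-0.46 -0.86 -1.83]  /150: [-0.0031 -0.0057 -0.0122]  |d| 2.1
tool x yaw -60.27 y dir [ 5.e-04  2.e-04 -1.e+00]
4.325 [518.81652082 188.50286754  33.14495896] 18.428175838769192 [0.38276067 0.35592594 4.59926153]
```

>>> apply_moves(
  series=[
    [[0,-0.05,0],[0,0,0],1],
    [[0,-0.15,0],[0,0,0],1],
    [[0,-0.3,0],[0,0,0],1],
    [[0,-0.3,0],[0,0,0],1],
    [[0,-0.2,0],[0,0,0],1],
    [[0,-0.1,0],[0,0,0],1],
    [[0,0,0],[0,0,0],1],
    [[0,0,0],[0,0,0],1],
  ],
)

```text
t: 5.32
tcp_pos: [518.1, 188.2, 196.1]
eef_rot: [-1.413, 0.821, -0.818]
wrist_force: [-0.8, 0.1, -2.9]
opening: 18.5
```

Run:
```python
from h import *; from station import *
s=get_state(); plan(s,[553.5,-239,200]); print(s["t"],s["tcp_pos"],s["opening"],s["wrist_force"])
for n in ("side","wrist"): cv2.imwrite(f"pics/{n}2.png",get_image(n)[:,:,::-1])
```

```text
tool shift mm [ 388.54   -3.58 -181.13]  /150: [ 2.5903 -0.0239 -1.2076]  |d| 428.7
tool x yaw -60.28 y dir [-2.3e-03 -9.0e-04 -1.0e+00]
5.325 [518.14463504 188.22386862 196.12863602] 18.458252884477837 [-0.78653469  0.12298025 -2.85554953]
```

View pics/side2.png

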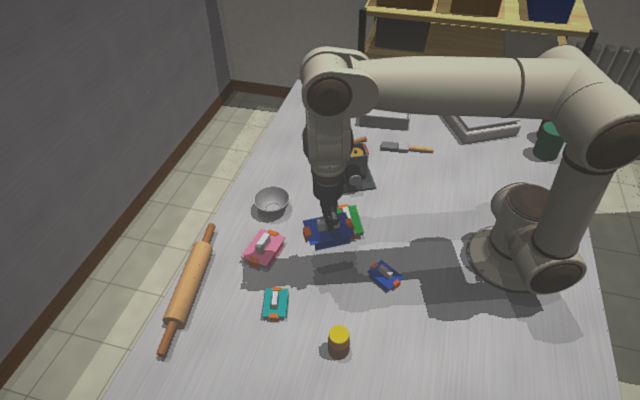

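View pics/wrist2.png

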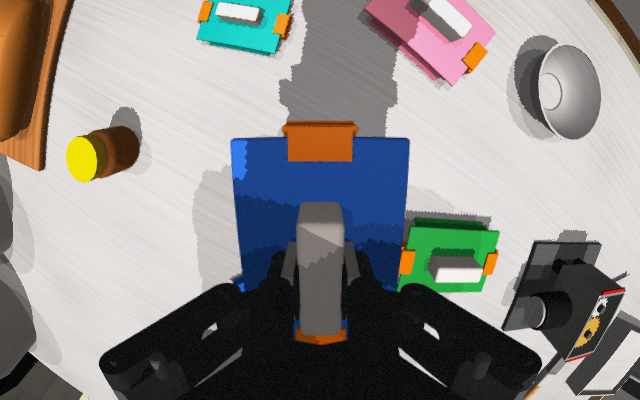

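>>> apply_moves(
  series=[
    [[0.12,0,-0.14],[0,0,0],1],
    [[0.24,0,-0.28],[0,0,0],1],
    [[0.24,0,-0.28],[0,0,0],1],
    [[0.24,0,-0.28],[0,0,0],1],
    [[0.24,0,-0.28],[0,0,0],1],
    [[0.18,0,-0.21],[0,0,0],1],
    [[0.09,0,-0.1],[0,0,0],1],
    [[0,0,0],[0,0,0],1],
    [[0,0,0],[0,0,0],1],
    [[0,0,0],[0,0,0],1],
  ],
)

```text
t: 6.68
tcp_pos: [414.7, -103.5, 197.6]
eef_rot: [-1.411, 0.819, -0.818]
wrist_force: [0.6, -0.2, -2.3]
opening: 18.4
```

Run:
```python
from h import *; from station import *; import json
s=get_state(); plan(s,[553.5,-239,200]); print(s["t"],s["tcp_pos"],s["opening"],s["wrist_force"])
w=camera_model("wrist");cv2.imwrite(f"pics/wrist3.png",get_image("wrist")[:,:,::-1])
json.dump({k:(v.tolist() if hasattr(v,'tolist') else v) for k,v in w.items()},open("w3.json","w"))
```

```text
tool shift mm [186.56  -2.5   53.11]  /150: [ 1.2438 -0.0166  0.3541]  |d| 194.0
tool x yaw -60.21 y dir [-4.e-04  2.e-04 -1.e+00]
6.675 [ 414.71223415 -103.48348648  197.5837926 ] 18.44539412617987 [ 0.6208627  -0.24222138 -2.31539077]
```

View pics/wrist3.png

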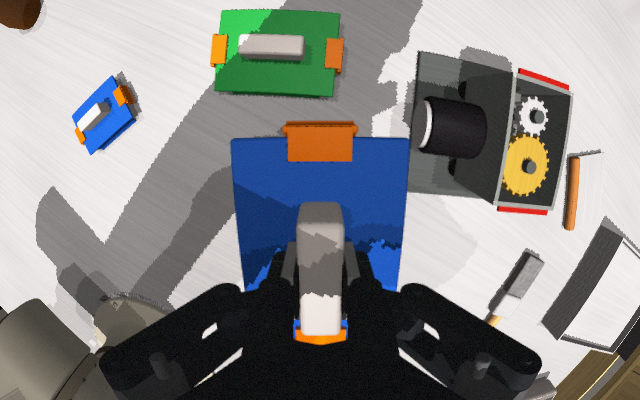

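```bash
python3 - <<'E'
from h import *
crop("pics/wrist3.png","pics/c4.png",480,55,110,170,4)
crop("pics/wrist3.png","pics/c5.png",222,115,196,130,4)
E
python3 -c "
import cv2;im=cv2.imread('pics/c4.png');print(im.shape);cv2.imwrite('pics/c4.png',im[:600])"
```

```text
(680, 440, 3)
```

View pics/c4.png

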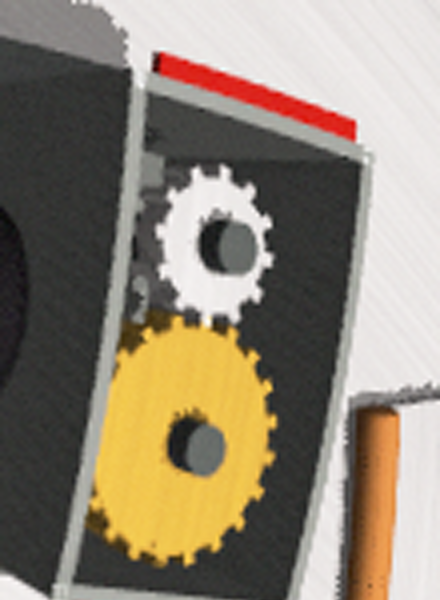

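View pics/c5.png

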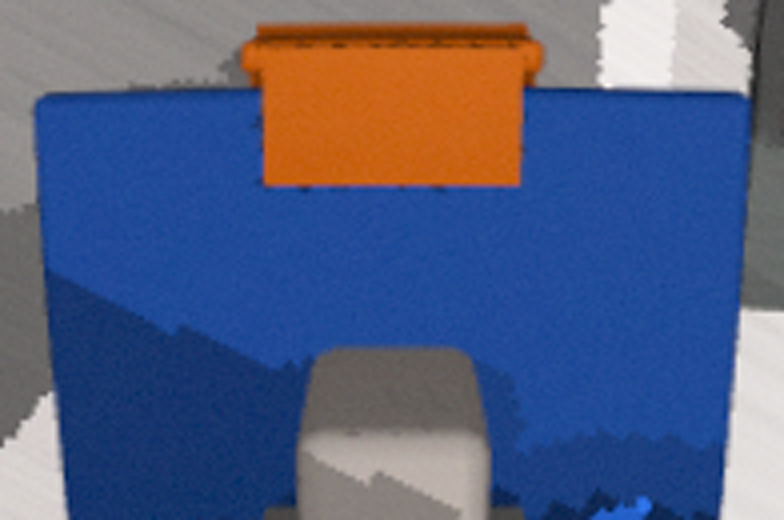

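Run:
```python
from h import *
crop("pics/wrist3.png","pics/c6.png",480,190,90,40,6)
```

```text
(no output)
```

View pics/c6.png

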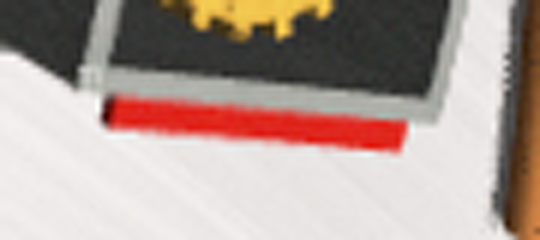

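Run:
```python
from h import *; import json
w=json.load(open("w3.json"))
P=[(480+135/4,55+72/4),(480+373/4,55+150/4),(480+438/6,190+123/6),(480+80/6,190+90/6)]
L=[(480+163/4,55+52/4),(480+357/4,55+122/4)]
r=np.array([onz(w,a-.4,b-.4,120,True) for a,b in P]); d=r[0]+r[1]-r[2]-r[3]; e=r[0]+r[3]-r[1]-r[2]
print(r,r.mean(0),[np.linalg.norm(r[i]-r[i-1]).round(1) for i in range(4)],np.degrees(np.arctan2(d[1],d[0])),np.degrees(np.arctan2(e[1],e[0]))-90)
l=np.array([onz(w,a-.4,b-.4,120,True) for a,b in L]);print(l, np.linalg.norm(l[0]-l[1]),l.mean(0)-61*d/np.linalg.norm(d))
c=np.array([onz(w,222+a/4-.4,115+b/4-.4,197.6-8.6+5,True) for a,b in [(36,96),(750,95)]]);e=c[0]-c[1]; print(c,np.linalg.norm(e),np.degrees(np.arctan2(e[1],e[0]))-90)
n=np.array([e[1],-e[0],0])/np.linalg.norm(e); print("cover centre",c.mean(0)-61*n)
```

```text
[[ 589.32061354 -182.19007405  120.        ]
 [ 620.82561603 -247.61660417  120.        ]
 [ 520.23193274 -295.58338569  120.        ]
 [ 489.01479443 -228.98991675  120.        ]] [ 554.84823918 -238.59499517  120.        ] [np.float64(110.7), np.float64(72.6), np.float64(111.4), np.float64(73.5)] 25.253795135946508 25.412194201351525
[[ 597.63552094 -185.88698651  120.        ]
 [ 622.61319827 -239.78069178  120.        ]] 59.400469970381025 [ 554.95431941 -238.85818667  120.        ]
[[ 446.44748238  -36.70058418  194.        ]
 [ 489.41819069 -111.67437837  194.        ]] 86.41499631412412 29.818878275913804
cover centre [ 415.00913532 -104.52033227  194.        ]
```

Run:
```python
from h import *; from station import *
plan(get_state(),[555,-238.4,182])
```

```text
tool shift mm [186.77  15.61  54.68]  /150: [1.2452 0.1041 0.3646]  |d| 195.2
tool x yaw -60.2 y dir [-3.e-04  2.e-04 -1.e+00]
```

>>> apply_moves(
  series=[
    [[0.145,0,0.045],[0,0,0],1],
    [[0.3,0,0.09],[0,0,0],1],
    [[0.3,0,0.09],[0,0,0],1],
    [[0.3,0,0.09],[0,0,0],1],
    [[0.14,0.05,0.035],[0,0,0],1],
    [[0.06,0.054,0.015],[0,0,0],1],
    [[0,0,0],[0,0.35,0],1],
    [[0,0,0],[0,0.3,0],1],
    [[0,0,0],[0,0,0],1],
    [[0,0,0],[0,0,0],1],
    [[0,0,0],[0,0,0],1],
  ],
)

```text
t: 8.1
tcp_pos: [554.6, -239.1, 182.5]
eef_rot: [-1.386, 0.878, -0.879]
wrist_force: [-0.1, 0.7, -2.7]
opening: 18.5
```

Run:
```python
from h import *; from station import *
s=get_state(); plan(s,[555,-238.4,160]); print(s["t"],s["tcp_pos"],s["opening"],s["wrist_force"])
for n in ("side","top","wrist"): cv2.imwrite(f"pics/{n}4.png",get_image(n)[:,:,::-1])
for n in ("side","top"):
    m=camera_model(n); print(n,proj(m,[555,-238.7,120]))
crop("pics/side4.png","pics/c7.png",300,100,110,110,5)
crop("pics/top4.png","pics/c8.png",340,150,110,110,5)
```

```text
tool shift mm [-0.51 22.45  0.65]  /150: [-0.0034  0.1497  0.0043]  |d| 22.5
tool x yaw -64.72 y dir [ 3.e-04 -1.e-04 -1.e+00]
8.1 [ 554.62497559 -239.13674405  182.45018643] 18.4767637758253 [-0.10681941  0.6577961  -2.65372771]
side [350.18094901 149.5722875 ]
top [393.01802542 198.89559064]
```

View pics/c7.png

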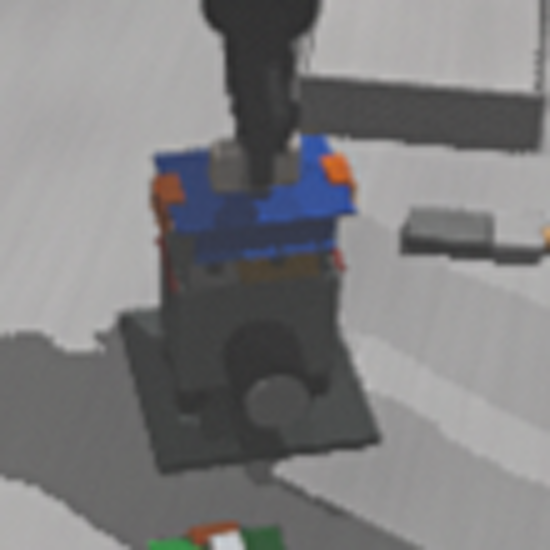

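View pics/c8.png

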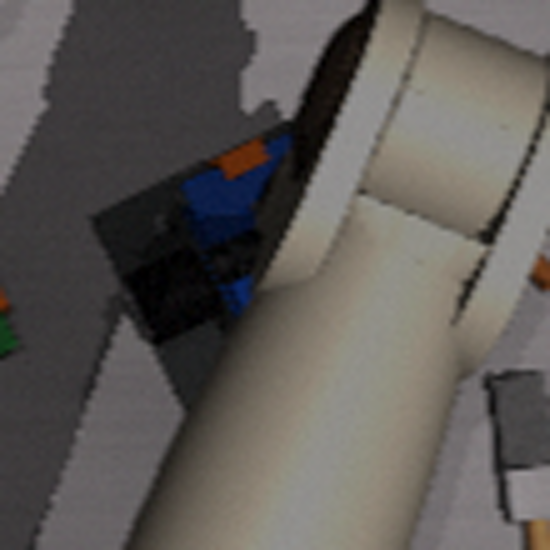

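View pics/wrist4.png

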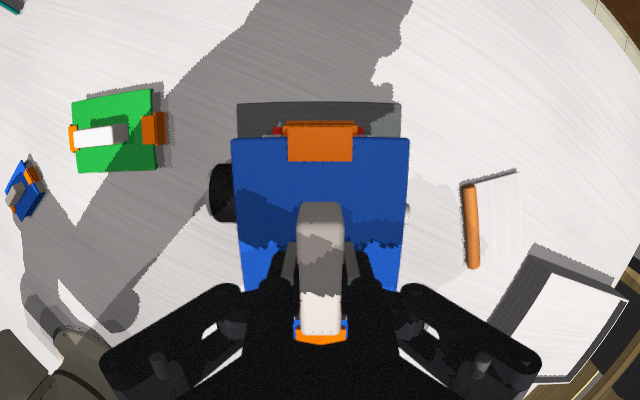

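>>> apply_moves(
  series=[
    [[-0.002,0.05,0.003],[0,0,0],1],
    [[0,0.05,0],[0,0,0],1],
    [[0,0.04,0],[0,0,0],1],
    [[0,0.03,0],[0,0,0],1],
    [[0,0.02,0],[0,0,0],1],
    [[0,0.02,0],[0,0,0],1],
    [[0,0,0],[0,0,0],1],
    [[0,0,0],[0,0,0],1],
  ],
  force=110,
)

```text
t: 9.25
tcp_pos: [555.0, -238.8, 150.9]
eef_rot: [-1.386, 0.878, -0.879]
wrist_force: [0.8, -0.3, -2.0]
opening: 18.4
```

Run:
```python
from h import *; from station import *
s=get_state(); plan(s,[555,-238.4,140]); print(s["t"],s["tcp_pos"],s["opening"],s["wrist_force"],s["moment"])
for n in ("side","wrist"): cv2.imwrite(f"pics/{n}5.png",get_image(n)[:,:,::-1])
crop("pics/side5.png","pics/c9.png",300,100,110,110,5)
crop("pics/wrist5.png","pics/c10.png",200,80,240,130,3)
```

```text
tool shift mm [-0.41 10.95  0.16]  /150: [-0.0027  0.073   0.001 ]  |d| 11.0
tool x yaw -64.74 y dir [ 3.e-04 -1.e-04 -1.e+00]
9.25 [ 555.02885855 -238.83358524  150.94668272] 18.42287705049668 [ 0.78861817 -0.33576842 -2.01651047] [-0.01950358  0.00974337  0.00982546]
```

View pics/c9.png

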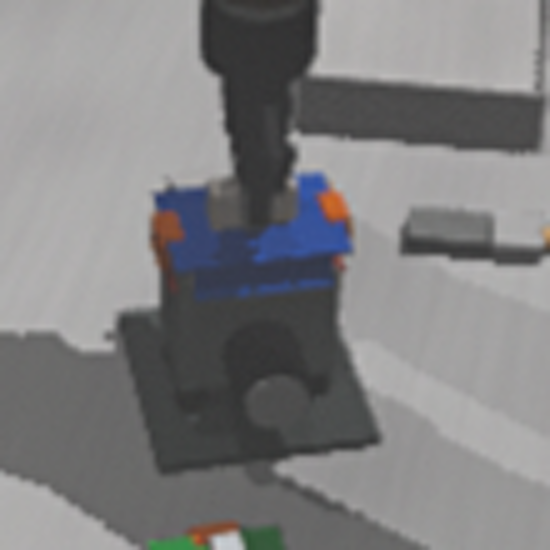

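View pics/c10.png

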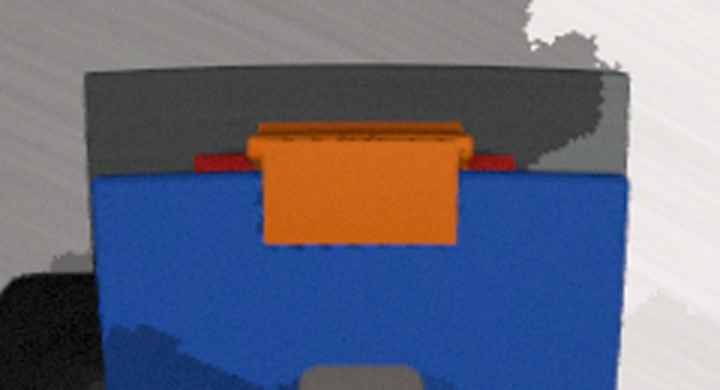

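>>> apply_moves(
  series=[
    [[-0.003,0.014,0.001],[0,0,0],1],
    [[0,0.014,0],[0,0,0],1],
    [[0,0.014,0],[0,0,0],1],
    [[0,0.01,0],[0,0,0],1],
    [[0,0.01,0],[0,0,0],1],
    [[0,0.005,0],[0,0,0],1],
    [[0,0,0],[0,0,0],1],
  ],
)

```text
t: 10.22
tcp_pos: [555.0, -238.3, 140.7]
eef_rot: [-1.386, 0.879, -0.879]
wrist_force: [0.6, 1.2, -2.9]
opening: 18.5
```

>>> apply_moves(
  series=[
    [[0,0.005,0],[0,0,0],1],
    [[0,0.005,0],[0,0,0],1],
    [[0,0.005,0],[0,0,0],1],
    [[0,0.005,0],[0,0,0],1],
  ],
)

```text
t: 10.72
tcp_pos: [555.1, -238.3, 138.0]
eef_rot: [-1.386, 0.878, -0.879]
wrist_force: [1.1, 0.6, 1.2]
opening: 18.0
```

>>> apply_moves(
  series=[
    [[0,0.005,0],[0,0,0],1],
    [[0,0.005,0],[0,0,0],1],
    [[0,0.005,0],[0,0,0],1],
    [[0,0.005,0],[0,0,0],1],
  ],
)

```text
t: 11.22
tcp_pos: [555.0, -238.4, 135.0]
eef_rot: [-1.386, 0.878, -0.879]
wrist_force: [0.0, -0.0, 4.4]
opening: 18.3
```

>>> apply_moves(
  series=[
    [[0,0.005,0],[0,0,0],1],
    [[0,0.005,0],[0,0,0],1],
    [[0,0.005,0],[0,0,0],1],
    [[0,0.005,0],[0,0,0],1],
  ],
)

```text
t: 11.72
tcp_pos: [555.1, -238.4, 132.2]
eef_rot: [-1.386, 0.878, -0.879]
wrist_force: [0.5, 0.4, 7.5]
opening: 18.7
```

>>> apply_moves(
  series=[
    [[0,0.004,0],[0,0,0],1],
    [[0,0.004,0],[0,0,0],1],
    [[0,0.004,0],[0,0,0],1],
    [[0,0.004,0],[0,0,0],1],
  ],
)

```text
t: 12.22
tcp_pos: [555.2, -238.5, 130.1]
eef_rot: [-1.386, 0.878, -0.88]
wrist_force: [0.4, 0.5, 9.6]
opening: 18.2
```

>>> apply_moves(
  series=[
    [[0,0.004,0],[0,0,0],1],
    [[0,0.004,0],[0,0,0],1],
    [[0,0.004,0],[0,0,0],1],
  ],
)

```text
t: 12.6
tcp_pos: [555.2, -238.5, 128.5]
eef_rot: [-1.386, 0.877, -0.88]
wrist_force: [-1.0, 0.6, 10.1]
opening: 18.3
```

>>> apply_moves(
  series=[
    [[0,0.004,0],[0,0,0],1],
    [[0,0.004,0],[0,0,0],1],
  ],
)

```text
t: 12.85
tcp_pos: [555.3, -238.5, 127.5]
eef_rot: [-1.386, 0.877, -0.88]
wrist_force: [0.1, 1.2, 11.1]
opening: 18.7
```

>>> apply_moves(
  series=[
    [[0,0.004,0],[0,0,0],1],
    [[0,0.004,0],[0,0,0],1],
  ],
)

```text
t: 13.1
tcp_pos: [555.3, -238.5, 126.5]
eef_rot: [-1.386, 0.877, -0.88]
wrist_force: [0.2, 1.1, 10.6]
opening: 18.5
```

>>> apply_moves(
  series=[
    [[0,0.004,0],[0,0,0],1],
    [[0,0.004,0],[0,0,0],1],
  ],
)

```text
t: 13.35
tcp_pos: [555.4, -238.6, 125.5]
eef_rot: [-1.386, 0.877, -0.881]
wrist_force: [-0.9, 0.2, 13.4]
opening: 18.5
```

Run:
```python
from h import *; from station import *
s=get_state(); print(s["t"],s["tcp_pos"],s["wrist_force"],s["moment"])
for n in ("side","wrist"): cv2.imwrite(f"pics/{n}6.png",get_image(n)[:,:,::-1])
s=get_state(); print(s["wrist_force"])
crop("pics/side6.png","pics/c11.png",310,110,90,90,6)
crop("pics/wrist6.png","pics/c12.png",200,80,240,130,3)
```

```text
13.35 [ 555.40591092 -238.57988866  125.47360224] [-0.91271374  0.22176957 13.39558976] [ 0.16835875  0.08313475 -0.01105289]
[ 0.19936829  0.75583079 13.414138  ]
```

View pics/c11.png

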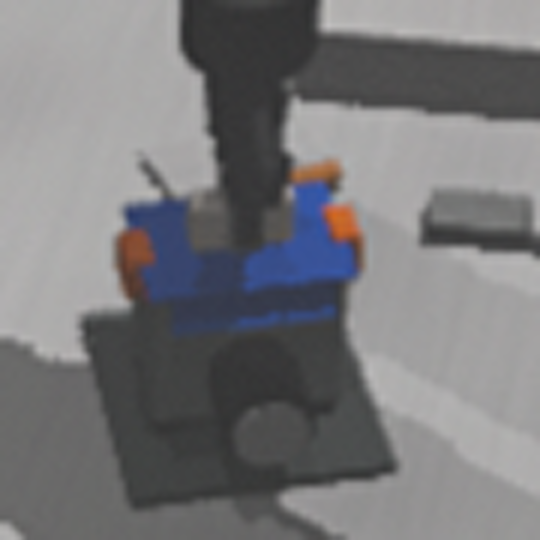

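View pics/c12.png

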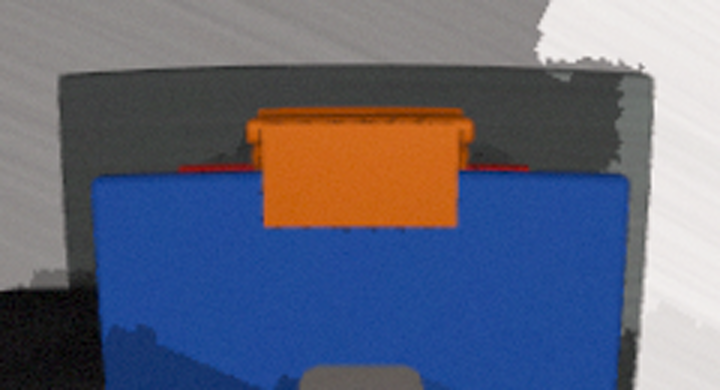

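>>> apply_moves(
  series=[
    [[0,0.004,0],[0,0,0],1],
    [[0,0.004,0],[0,0,0],1],
  ],
)

```text
t: 13.7
tcp_pos: [555.5, -238.6, 124.4]
eef_rot: [-1.386, 0.876, -0.881]
wrist_force: [-0.4, 0.6, 13.4]
opening: 18.1
```

>>> apply_moves(
  series=[
    [[0,0.004,0],[0,0,0],1],
    [[0,0.004,0],[0,0,0],1],
  ],
)

```text
t: 13.95
tcp_pos: [555.3, -238.6, 122.5]
eef_rot: [-1.386, 0.877, -0.88]
wrist_force: [2.1, -0.6, 7.6]
opening: 18.5
```

Run:
```python
from h import *; from station import *
s=get_state(); print(s["t"],s["tcp_pos"],s["wrist_force"],s["moment"])
for n in ("side","wrist"): cv2.imwrite(f"pics/{n}7.png",get_image(n)[:,:,::-1])
s=get_state(); print(s["tcp_pos"],s["wrist_force"],s["moment"])
crop("pics/side7.png","pics/c13.png",310,110,90,90,6)
crop("pics/wrist7.png","pics/c14.png",200,80,240,130,3)
```

```text
13.95 [ 555.34730203 -238.6343924   122.52064717] [ 2.14314033 -0.64449691  7.61540818] [ 0.0232329  -0.1733795  -0.04378728]
[ 555.3476665  -238.65792252  122.29590393] [ 2.49925322 -1.26845119  8.29817283] [-0.01211873 -0.21942578 -0.00641535]
```

View pics/c13.png

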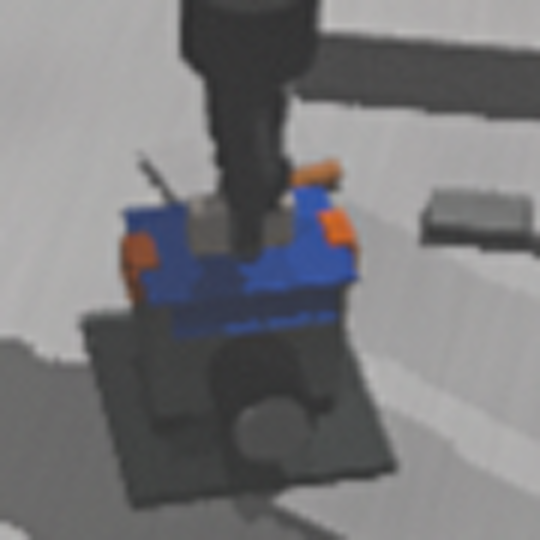

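View pics/c14.png

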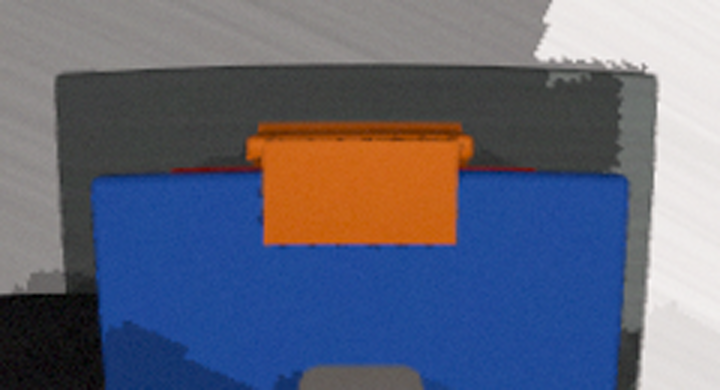

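Run:
```python
from h import *
a=[]
for i in (5,6,7): a.append(cv2.resize(cv2.imread(f"pics/wrist{i}.png")[280:360,280:360],None,fx=3,fy=3,interpolation=cv2.INTER_CUBIC))
b=[]
for i in (5,6,7): b.append(cv2.resize(cv2.imread(f"pics/side{i}.png")[130:190,320:380],None,fx=4,fy=4,interpolation=cv2.INTER_CUBIC))
cv2.imwrite("pics/cmp.png",np.vstack([np.hstack(a),np.hstack(b)]))
```

```text
(no output)
```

View pics/cmp.png

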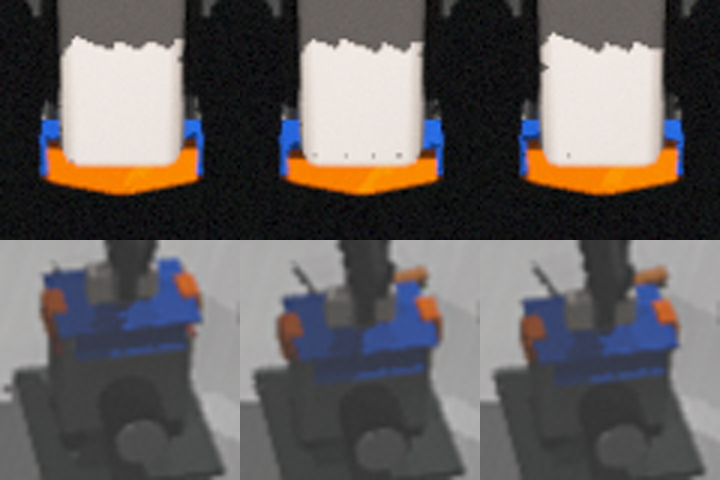

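>>> apply_moves(
  series=[
    [[0,0.003,0],[0,0,0],1],
    [[0,0,0],[0,0,0],1],
    [[0,0,0],[0,0,0],1],
  ],
)

```text
t: 14.42
tcp_pos: [555.3, -238.6, 121.9]
eef_rot: [-1.386, 0.877, -0.88]
wrist_force: [1.3, 0.2, 8.1]
opening: 18.1
```

Run:
```python
from h import *; from station import *
s=get_state(); plan(s,[555,-238.4,129]); print(s["t"],s["tcp_pos"],s["wrist_force"],s["moment"])
```

```text
tool shift mm [-0.32 -7.09 -0.22]  /150: [-0.0021 -0.0473 -0.0015]  |d| 7.1
tool x yaw -64.74 y dir [ 1.6e-03 -9.0e-04 -1.0e+00]
14.425 [ 555.34920975 -238.59660052  121.91104826] [1.34788174 0.24285599 8.0569534 ] [ 0.01078539 -0.13639933  0.03138411]
```

>>> apply_moves(
  series=[
    [[0,-0.01,0],[0,0,0],1],
    [[0,-0.01,0],[0,0,0],1],
    [[0,-0.01,0],[0,0,0],1],
    [[0,-0.01,0],[0,0,0],1],
    [[0,0,0],[0,0,0],1],
    [[0,0,0],[0,0,0],1],
  ],
)

```text
t: 15.18
tcp_pos: [554.7, -238.3, 126.7]
eef_rot: [-1.386, 0.879, -0.878]
wrist_force: [0.8, -1.1, -0.6]
opening: 18.6
```

Run:
```python
from h import *; from station import *
s=get_state(); plan(s,[555,-238.4,129]); print(s["t"],s["tcp_pos"],s["wrist_force"],s["moment"])
```

```text
tool shift mm [ 0.22 -2.31  0.24]  /150: [ 0.0014 -0.0154  0.0016]  |d| 2.3
tool x yaw -64.75 y dir [-7.e-04  1.e-04 -1.e+00]
15.175 [ 554.68823863 -238.30711551  126.69309976] [ 0.80426132 -1.0831623  -0.62765093] [-0.31319526 -0.36003635  0.03822954]
```

>>> apply_moves(
  series=[
    [[0,-0.003,0],[0,0,0],1],
    [[0,0,0],[0,0,0],0.7],
    [[0,0,0],[0,0,0],0.5],
    [[0,0,0],[0,0,0],0.3],
    [[0,0,0],[0,0,0],0],
    [[0,0,0],[0,0,0],0],
    [[0,0,0],[0,0,0],0],
    [[0,-0.05,0],[0,0,0],0],
    [[0,-0.1,0],[0,0,0],0],
    [[0,-0.3,0],[0,0,0],0],
    [[0,-0.3,0],[0,0,0],0],
    [[0,0,0],[0,0,0],0],
    [[0,0,0],[0,0,0],0],
  ],
)

```text
t: 16.8
tcp_pos: [555.0, -238.3, 240.3]
eef_rot: [-1.386, 0.878, -0.879]
wrist_force: [0.5, 0.8, -0.6]
opening: 85.5
```

Run:
```python
from h import *; from station import *
import json
s=get_state(); print(s["t"],s["tcp_pos"],s["wrist_force"],s["opening"])
w=camera_model("wrist")
json.dump({k:(v.tolist() if hasattr(v,'tolist') else v) for k,v in w.items()},open("w8.json","w"))
for n in ("wrist","side"): cv2.imwrite(f"pics/{n}8.png",get_image(n)[:,:,::-1])
crop("pics/side8.png","pics/c15.png",310,110,90,90,6)
crop("pics/wrist8.png","pics/c16.png",230,70,180,200,3)
```

```text
16.8 [ 554.99979678 -238.34218016  240.27550198] [ 0.46355983  0.80221535 -0.59037985] 85.48807876176541
```

View pics/c15.png

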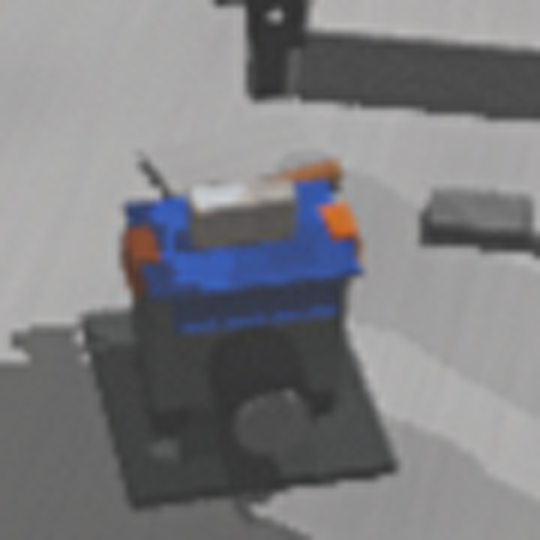

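View pics/c16.png

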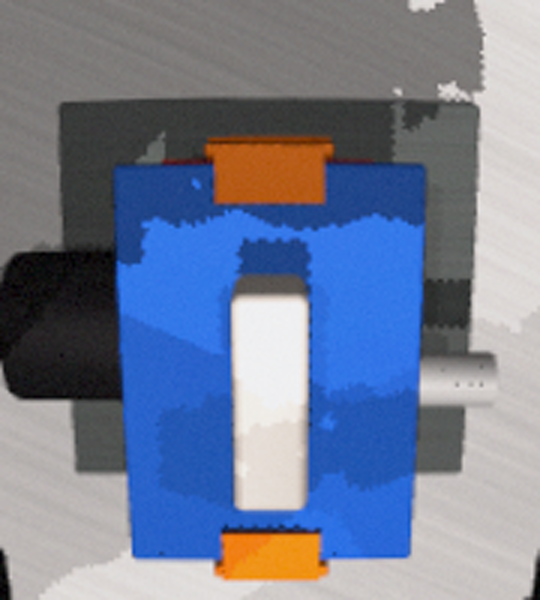

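Run:
```python
from h import *; import json
from scipy.optimize import least_squares
def fit(w,uv,z0,x0):
    P=np.array([(61,44,5),(61,-44,5),(-61,-44,5),(-61,44,5),(30,10,37),(30,-10,37),(-30,-10,37),(-30,10,37)],float)
    def f(q):
        R=Ro.from_euler("ZYX",q[3:]).as_matrix()
        return np.concatenate([proj(w,R@p+q[:3],True) for p in P])-uv.ravel()
    r=least_squares(f,x0); c=np.linalg.inv(r.jac.T@r.jac)*0.25
    print(r.x[:3].round(1),np.degrees(r.x[3:]).round(2),"res",np.abs(r.fun).max().round(2),"sd z",np.sqrt(c[2,2]).round(2),"sd tilt deg",np.degrees(np.sqrt(np.diag(c)[4:])).round(2))
a=np.array([(115,167),(427,167),(411,557),(133,557),(233,295),(307,295),(307,510),(235,510)],float)/3+[230-.33,70-.33]
fit(json.load(open("w8.json")),a,120,[555,-238,120,np.radians(25.3),0,0])
b=np.array([(50,79),(381,75),(373,504),(68,506),(177,207),(256,207),(257,438),(177,438)],float)/4+[265-.375,100-.375]
fit(json.load(open("w1.json")),b,24,[518,188,24,np.radians(30),0,0])
```

```text
[ 554.2 -240.2  114.8] [25.35  0.25 -0.45] res 0.88 sd z 0.76 sd tilt deg [0.38 0.42]
[517.7 188.   21. ] [30.08  0.41 -0.29] res 0.59 sd z 1.17 sd tilt deg [0.51 0.55]
```

Run:
```python
from station import *
print(get_state()["wrist_force"]); print(close_job())
```

```text
[ 0.03540156  0.0982907  -0.04051845]
the job is handed in; nothing more can be done
None
```

The blue cover is back on the gear unit with both arms snapped under the lips. It is let go, and the job was handed in at about 17 s of the 61 s allowed; the simulator gives no verdict.

- **Push:** The peak was about 16 N (13.4 N read, plus about 2.5 N of cover weight). At the snap the reading fell from 13.4 to 7.6 N. I then lowered about 0.5 mm more at about 10.5 N, held, eased to about 2 N, opened the gripper and retreated straight up.
- **After release:** The pictures show both orange arms back in at the lips. A fit to the last wrist picture gives yaw 25.35° against 25.3° for the rim, and tilt under 0.5°, which is about the fit's own accuracy.
- **Position:** The fit puts the cover about 1.7 mm sideways from the measured rim centre, inside the 5 mm allowed.
- **Disagreement on height:** The same fit gave 114.8 mm where 120 mm is expected. It also read 3.5 mm low with the cover standing on the table, so I took most of the gap as bias. Flushness therefore rests on the force drop, the pictures and the small tilt, not on that height.
- **Not measured directly:** I inferred how far the unit sank from the force, and did not measure its height after release. I also took no full before-and-after check of the bowl, jar, brush and scraper; no unexpected forces showed on the way.

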